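# Ready the bench scale

## Robot

A 6-joint arm with a two-finger parallel gripper is mounted at the origin on the work surface. World frame = base frame: x ahead of the robot, y to its left, z up, the work surface at z = 0. Lengths are in mm, angles in degrees, forces in N, time in s.
With the tool pointing down it reaches from about 350 to 800 mm from the base axis. Payload 7.3 kg.
Tool frame: the origin (TCP) lies on the front face of the gripper's body, between the roots of the fingers; the fingertips stand 73 mm ahead of it and the grasp point (between the pads) lies bot.tcp_to_grasp ahead of it (bot.tcp_to_grasp is the distance from the TCP to the grasp point, in mm); z points along the fingers, y is the direction in which the jaws open and shut (so a half turn about z gives the same grasp; the last joint's range is limited). The gripper opens to 85 mm and grips with 20 to 120 N. Pads are 22 mm wide; open, the fingers measure 114 mm over their backs; the gripper's body (76 mm by 85 mm) begins 54 mm behind the grasp point. The pads swing forward as they close: fully open they stand 13 mm farther back than shut.
Start: joints at [-77.578, 19.595, 87.324, -0, 73.075, -8.365], TCP at [186.341, -490.831, 303.922] pointing down, gripper open.
Joint ranges: [-145.02, 145.02], [-44.19, 115.74], [2.07, 154.8], [-57.11, 237.11], [16.16, 152.29], [-177.93, 177.93]. Speed limits (degrees/s): [147.25, 147.25, 180, 180, 180, 180].

## Interface

Orientations are given as [roll, pitch, yaw] about the fixed x, y, z axes, in that order (R = Rz(yaw) Ry(pitch) Rx(roll)).
In Python, from plant import bot gives the robot as it stands.
- The arm moves only by the tool arm_command, never from a script. Its argument "increments" is a list of rows, each a list of 7 numbers: the gripper command: -1 is shut, 1 is fully open, values between are in proportion, then the shift along the tool's x, y, z in m, then the turn, a rotation vector about the tool's x, y, z in rad. In form: [[jaw, x, y, z, wx, wy, wz], ...]. A call has 1 to 12 rows; each row is the pose to reach, as a shift and turn from the pose commanded when the call began, along the tool's axes at that moment; what a row does not reach only later rows make up. A row lasts 1/12 s, in which the tool goes at most 41.7 mm and 7.16 degrees, less where a joint would pass 70% of its speed; a pose out of reach is approached as far as the arm can. A call with a gripper value outside its range is refused whole. The fingers move at their own pace and stop on an object; the grip force is fixed at half the most. Time passes only in rows, so rows that repeat a pose let the fingers close. It gives the time, the measured TCP pose, the force and the opening at its end, in the units of the state.
- bot.sense(): the state, without advancing time (a new reading comes with each control period).
- bot.get_image(name): name is "scene" or "top" or "wrist"; returns a dict with "pixels" (400x640x3 uint8, red, green, blue), "range_z" (400x640 float32, mm along the optical axis (not along the pixel's ray), 0 where there is no reading), "fx", "fy", "cx", "cy" (pixels), "rvec" (rotation vector, rad) and "tvec" (3), from world to camera coordinates, as OpenCV has them. Camera axes: x right, y down, z forward; pixel columns grow to the right and rows downward; lengths in mm; the calibration is good to about 2 mm. A picture is of the moment at which its call begins.
- bot.finish_job(): hands the job in, once; it reports no verdict.
The state is a dict: "time": time; "qpos": joint angles; "joint_velocities": joint speeds; "joint_torque": joint torques, N m; "tcp_pos": TCP position; "orientation": TCP orientation; "contact_force": force on the tool from outside, world axes, zero at the start; "moment": the same for the moment, N m; "gripper_width": finger opening in mm.
Only numpy, scipy, OpenCV 4.12 (cv2) and the standard library are available. Lean on these libraries where they do the work, as an engineer would, in place of code of your own. Each camera call takes 0.05 s, during which the arm holds its last target.

## Task

Get the bench scale ready for weighing engine parts, its pan empty: switch it on by pushing the raised end of the black rocker at the right of its sloping front panel fully in, then press the units key (second from the left in the row of four) fully down and let it up, and then hold the zero key (the widest, at the left end of the row) fully down for two seconds and let it up. Left and right are as you stand at the keys, where the robot is. Do not press the other two keys or touch the pan, and leave the can, the weight and the bearing standing where they are.

Things in the scene. Friction and masses are not known exactly. Their poses are not given: they have to be found in the camera images.
- scale: white bench scale, fixed, 330 mm deep (x), 300 mm wide (y), 97 mm to the pan top. Origin: centre of its underside; -x is its front, towards the robot; +y its left (as seen from the robot, at its front). The front 120 mm is a flat panel that slopes up away from the robot by 15 degrees, from about 36 mm high at the front edge to 68 mm, carrying a dark display window, the row of four grey keys below it and the rocker at the right
- scale_pan: steel pan on the scale, behind the panel: 206 mm (x) by 284 mm (y), its top face 18 mm above this origin, which lies under its centre. It must not be touched
- rocker (a joint): black power rocker, 30 mm long up the slope and 24 mm wide, in a bezel 2 mm proud of the panel, rad: 0 off (its far half, up the slope, tipped up by 0.4 rad, its near half level), 0.4 on (far half level with the panel, 4 mm above it, near half tipped up). It does not spring back but stays where it is left, so push it right home; pushing in the raised end takes about 4 N
- rocker_far_end (a point): point on the top face of the rocker's far half, 12 mm from the pivot line and 3 mm short of its far end. When off it stands 4.7 mm higher (off the panel) than when on. Axes while off: z out of the panel, x up the slope, y to the left
- unit_key (a joint): travel of the units key, m: 0 up, 0.0045 fully down; a spring brings it back up (1.3 N at first, 4.3 N at the bottom)
- unit_key_top (a point): units key, second from the left in the row: centre of the top face of the cap, 24 mm wide and 22 mm deep up the slope, standing 7 mm proud of the panel. z axis: out of the panel (it is pressed along -z); y: along the row, to the left; x: up the slope
- zero_key (a joint): travel of the zero key, m: 0 up, 0.0045 fully down; a spring brings it back up (1.3 N at first, 4.3 N at the bottom)
- zero_key_top (a point): zero key, the widest, at the left end of the row: centre of the top face of the cap, 46 mm wide and 22 mm deep up the slope, standing 7 mm proud of the panel. z axis: out of the panel (it is pressed along -z); y: along the row, to the left; x: up the slope
- mode_key (a joint): travel of the third key from the left (24 mm wide; centre 42 mm to the right of the units key's), not to be pressed, m: 0 up, 0.0045 fully down; a spring brings it back up (1.3 N at first, 4.3 N at the bottom)
- print_key (a joint): travel of the rightmost key of the row (24 mm wide; centre 84 mm to the right of the units key's), not to be pressed, m: 0 up, 0.0045 fully down; a spring brings it back up (1.3 N at first, 4.3 N at the bottom)
- spray_can_mid (a point): loose upright spray can, 53 mm across, 200 mm high, to the left of the scale; point on its axis half-way up
- check_weight_mid (a point): loose steel check weight, 40 mm across, 63 mm high with a knob on top, to the right of the scale's panel; point on its axis half-way up
- bearing_mid (a point): loose steel bearing ring lying flat, 80 mm across, 22 mm high, to the left of the scale's panel; point at its centre half-way up
Not all that is in view belongs to the job. Of the things shaped like the part that bears check_weight_mid, the bare steel one is meant.

How it is judged:
By the outcome, as a careful person would: the job done as asked, in the order asked, and still so for the second after the job is handed in, with the robot touching nothing.
It also fails if it takes over 48 s, if anything falls off the work surface, if the arm or the gripper's body presses on something with over 40 N, if the wrist force passes 120 N, or if a joint passes its speed limit or range.

## Working session

There is one attempt and no reset: what is moved stays moved. The work goes in short steps, Python scripts to look and compute and a tool call to move; the robot and the scene stay as the last step left them, time stands still between calls to the robot, and variables do not carry over. Pictures are saved under pics/ and viewed, and the job is handed in when it is done.

Besides the shell and the picture viewer there is one more tool, called after "Call:" by a JSON object that holds its "name" and its "arguments". arm_command: Moves the arm, as the interface text tells. Its arguments: {"type":"object","properties":{"increments":{"type":"array"}},"required":["increments"]}

```bash
mkdir -p pics; ls; cat > h.py <<'E'
import numpy as np, cv2
from plant import bot
def snap(n):
    im=bot.get_image(n); np.savez(f'{n}.npz',**{k:np.array(v) for k,v in im.items()}); return im
def load(n): return dict(np.load(f'{n}.npz'))
def crop(im,u0,v0,u1,v1,s,name):
    c=im['pixels'][v0:v1,u0:u1,::-1]
    cv2.imwrite('pics/'+name,cv2.resize(np.ascontiguousarray(c),None,fx=s,fy=s,interpolation=cv2.INTER_CUBIC))
def w(im,u,v,z=None):
    R=cv2.Rodrigues(np.array(im['rvec'],float))[0]; t=np.array(im['tvec'],float).ravel()
    z=im['range_z'][int(round(v)),int(round(u))] if z is None else z
    p=np.array([(u-im['cx'])/im['fx']*z,(v-im['cy'])/im['fy']*z,z])
    return R.T@(p-t)
E
python3 - <<'E'
from h import *
for n in ['scene','top','wrist']:
    im=snap(n); cv2.imwrite(f'pics/{n}0.png',im['pixels'][...,::-1])
print(bot.sense(), bot.tcp_to_grasp)
E
```

```text
pics
{'time': 0.15, 'qpos': array([-7.75779293e+01,  1.96275027e+01,  8.73629455e+01,  2.01689055e-03,
        7.30747633e+01, -8.36611125e+00]), 'joint_velocities': array([-0.06140643, -0.1267975 , -0.10486375, -0.00530492,  0.01654976,
       -0.04668946]), 'joint_torque': array([ 1.09141940e-03, -4.33907247e+01, -2.46146804e+01, -1.31030210e-04,
        5.73233905e-03, -1.46702149e-05]), 'tcp_pos': array([ 186.30617047, -490.61309669,  303.39385842]), 'orientation': array([-1.79935763e+02, -1.13964651e-02,  2.07875873e+01]), 'contact_force': array([-0.15405039,  0.10972768,  0.4549997 ]), 'moment': array([0.00890556, 0.02746547, 0.01119171]), 'gripper_width': 85.26258587125255} 53.900000000000006
```

View pics/scene0.png

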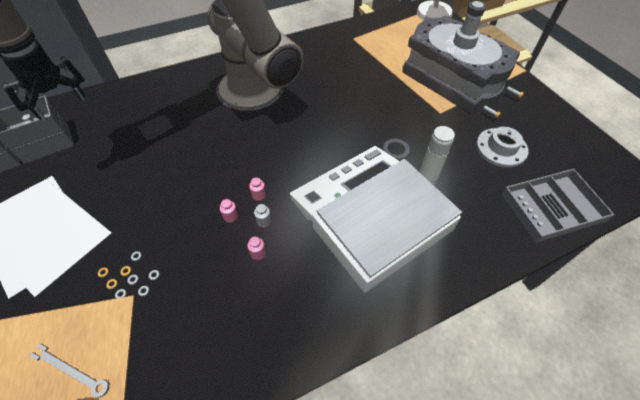

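View pics/top0.png

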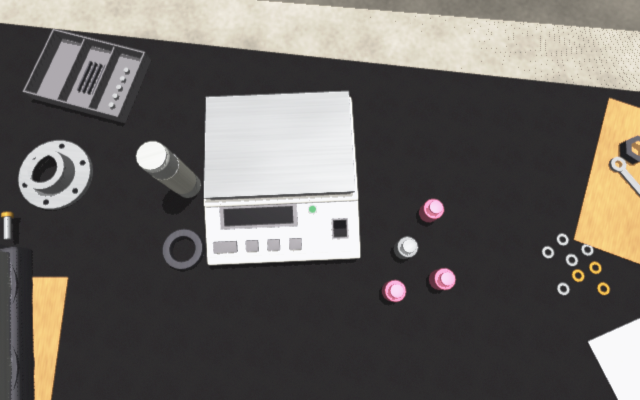

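View pics/wrist0.png

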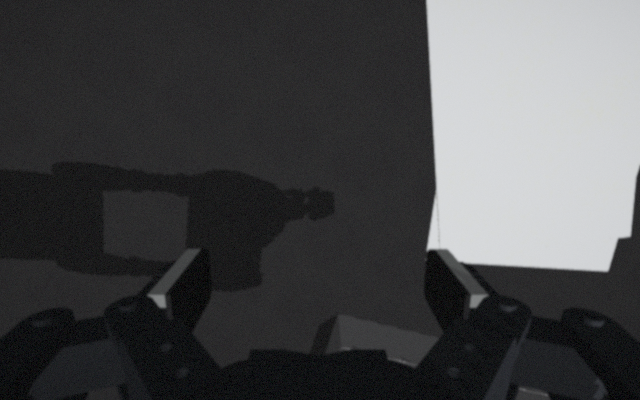

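The top view shows the scale at the centre: zero key ~(225,247), units ~(252,245), mode ~(273,244), print ~(295,243), rocker ~(340,228). The bearing, can and weight stand beside it. I'll enlarge this.

```bash
python3 - <<'E'
from h import *
im=load('top'); crop(im,200,190,365,270,4.8,'topc.png')
for uv in [(225,247),(252,245),(273,244),(295,243),(340,223),(340,233),(407,247),(182,249),(210,260),(355,254),(280,150),(210,205),(352,200),(225,235),(320,235)]: print(uv,w(im,*uv).round(1))
im=load('scene'); crop(im,280,130,420,230,5.5,'scenec.png')
E
```

```text
(225, 247) [487.3 204.9  53.3]
(252, 245) [497.3 153.8  53.5]
(273, 244) [504.  113.9  53.9]
(295, 243) [511.   72.1  53.3]
(340, 223) [558.7  -9.7  61.9]
(340, 233) [540.6 -12.   53.8]
(407, 247) [ 527.7 -141.    63.4]
(182, 249) [476.8 304.    3.3]
(210, 260) [460.  232.9  39.7]
(355, 254) [505.5 -46.1  37.5]
(280, 150) [679.4 120.9  99. ]
(210, 205) [562.3 243.4  70.5]
(352, 200) [605.1 -27.6  68.9]
(225, 235) [510.3 209.1  52.7]
(320, 235) [532.8  26.1  48.6]
```

View pics/topc.png

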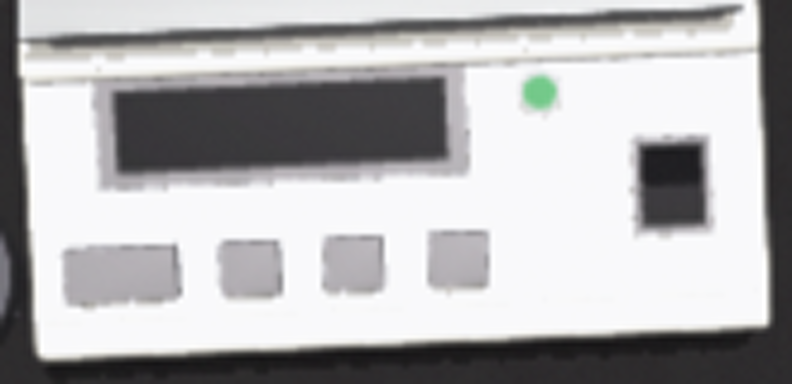

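View pics/scenec.png

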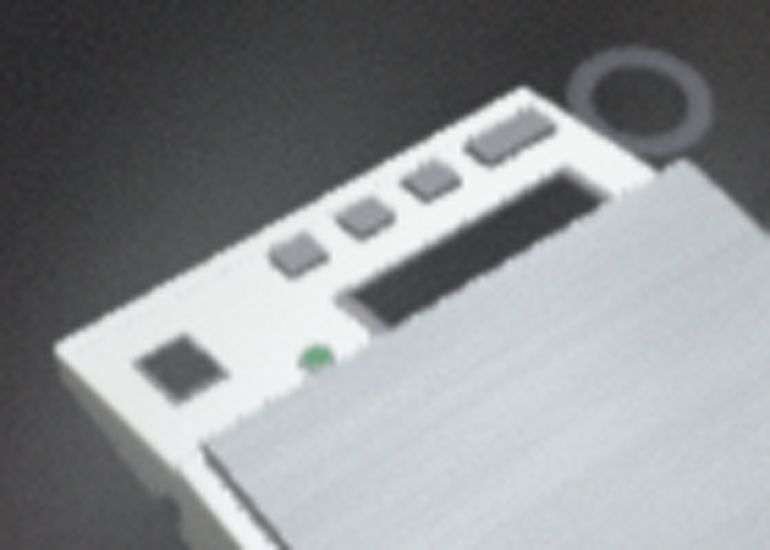

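The crops show the key caps clearly (crop px: zero (122,274), units (250,269), mode (353,264), print (458,260); rocker box 637–709 × 137–233). Next I'll fit the panel plane and scale frame.

```bash
python3 - <<'E'
from h import *
im=load('top')
R=cv2.Rodrigues(im['rvec'])[0]; t=im['tvec'].ravel()
def pts(u0,v0,u1,v1):
    return np.array([w(im,u,v) for v in range(v0,v1) for u in range(u0,u1)])
def plane(P):
    for _ in range(4):
        c=P.mean(0); n=np.linalg.svd(P-c,full_matrices=False)[2][2]; n*=np.sign(n[2]); d=(P-c)@n
        P=P[abs(d)<max(2*d.std(),1)]
    return n,n@c,d.std()
P=np.vstack([pts(212,228,330,238),pts(212,255,350,258),pts(305,214,329,255)])
n,c,s=plane(P); print('n',n,c,s,'tilt',np.degrees(np.arccos(n[2])),'az',np.degrees(np.arctan2(-n[1],-n[0])))
def ray(u,v,h):
    o=-R.T@t; d=R.T@np.array([(u-im['cx'])/im['fx'],(v-im['cy'])/im['fy'],1])
    return o+d*((c+h-n@o)/(n@d))
px=lambda x,y:((x+.5)/4.8-.5+200,(y+.5)/4.8-.5+190)
K={k:ray(*px(*p),7) for k,p in dict(zero=(122,274),unit=(250,269),mode=(353,264),prnt=(458,260)).items()}
for k in K: print(k,K[k].round(1))
d=K['zero']-K['prnt']; print('yaw',np.degrees(np.arctan2(-d[0],d[1])),np.linalg.norm(d),np.linalg.norm(K['unit']-K['prnt']))
# scale outline front edge corners and rocker bezel
for p in [(40,360),(770,327)]: print('front',ray(*px(*p),0).round(1))
for p in [(637,137),(709,137),(709,233),(637,233),(673,185)]: print('rk',ray(*px(*p),2).round(1))
P=pts(215,110,345,180); print(P[:,2].mean())
for b in [(220,244,231,251),(248,242,257,249)]:
    P=pts(*b); print('cap h',np.median(P@n-c))
for v in range(216,242): print(v,(w(im,340,v)@n-c).round(1),end='; ')
E
```

```text
n [0.98592817 0.13261501 0.10177875] 530.7231271822137 21.707441664746497 tilt 84.15839223336225 az -172.33925142128047
zero [  642.4   665.9 -1807.4]
unit [  642.2   441.1 -1512. ]
mode [  636.4   285.1 -1252.8]
prnt [  637.2   162.2 -1100.6]
yaw -0.5931395121078331 867.9075748045021 497.05823221389517
front [ 390.2 -248.2 1757.9]
front [ 280.3  134.  2325. ]
rk [490.4   8.3 472.8]
rk [492.5  -5.4 470.3]
rk [ 560.6  -36.7 -148.1]
rk [ 5.539e+02 -4.000e-01 -1.312e+02]
rk [509.6  -4.  303.3]
101.01345894760836
cap h -17.703414054989594
cap h -14.597812152699817
216 38.9; 217 37.1; 218 35.0; 219 33.1; 220 31.3; 221 28.7; 222 27.0; 223 25.2; 224 23.3; 225 21.3; 226 19.5; 227 17.6; 228 15.8; 229 13.9; 230 12.0; 231 10.0; 232 8.2; 233 6.2; 234 4.2; 235 2.3; 236 0.5; 237 -1.4; 238 -3.4; 239 -5.2; 240 -7.2; 241 -9.1;
```

Zero-range pixels spoiled the fit, so I'll filter them out.

```bash
cat > fit.py <<'E'
from h import *
im=load('top')
R=cv2.Rodrigues(im['rvec'])[0]; t=im['tvec'].ravel()
def pts(u0,v0,u1,v1):
    P=np.array([w(im,u,v) for v in range(v0,v1) for u in range(u0,u1) if im['range_z'][v,u]>0]); return P[(P[:,2]>20)&(P[:,2]<110)]
def plane(P):
    A=np.c_[P[:,:2],np.ones(len(P))]; m=np.ones(len(P),bool)
    for _ in range(6):
        x=np.linalg.lstsq(A[m],P[m,2],rcond=None)[0]; r=P[:,2]-A@x; m=abs(r-np.median(r[m]))<2.5
    n=np.array([-x[0],-x[1],1]); k=np.linalg.norm(n); return n/k,x[2]/k,r[m].std()
P=np.vstack([pts(212,231,330,237),pts(212,255,350,258),pts(305,220,329,250)])
n,c,s=plane(P)
def ray(u,v,h):
    o=-R.T@t; d=R.T@np.array([(u-im['cx'])/im['fx'],(v-im['cy'])/im['fy'],1])
    return o+d*((c+h-n@o)/(n@d))
px=lambda x,y:((x+.5)/4.8-.5+200,(y+.5)/4.8-.5+190)
K={k:ray(*px(*p),7) for k,p in dict(zero=(122,274),unit=(250,269),mode=(353,264),prnt=(458,260)).items()}
E
python3 - <<'E'
from fit import *
print('n',n,c,s,'tilt',np.degrees(np.arccos(n[2])),'az',np.degrees(np.arctan2(-n[1],-n[0])))
for k in K: print(k,K[k].round(1))
d=K['zero']-K['prnt']; print('yaw',np.degrees(np.arctan2(-d[0],d[1])),np.linalg.norm(d),np.linalg.norm(K['unit']-K['prnt']))
for p in [(40,360),(770,327)]: print('front',ray(*px(*p),0).round(1))
for p in [(637,137),(709,137),(709,233),(637,233),(673,185),(673,187)]: print('rk',ray(*px(*p),2).round(1))
P=pts(215,110,345,180); print(P[:,2].mean())
for b in [(220,244,231,251),(248,242,257,249)]:
    P=pts(*b); print('cap h',np.median(P@n-c))
for v in range(216,242): print(v,(w(im,340,v)@n-c).round(1),end='; ')
E
```

```text
n [-0.25459342 -0.04248652  0.96611443] -89.30750509468251 1.1672110945958691 tilt 14.95819187578707 az 9.474207880588626
zero [487.9 205.2  52.4]
unit [496.1 154.5  52.3]
mode [503.  113.6  52.4]
prnt [509.7  71.9  52.3]
yaw 9.25222804791481 135.04230339043124 83.65080513166117
front [450.9 236.1  36.8]
front [499.5 -56.6  36.7]
rk [566.9   6.1  59.3]
rk [570.4 -22.8  58.9]
rk [533.  -27.4  48.9]
rk [529.5   1.6  49.2]
rk [550.  -10.6  54.1]
rk [549.2 -10.7  53.9]
97.42590306309341
cap h 7.15787663268604
cap h 6.990332874592696
216 2.2; 217 1.0; 218 3.4; 219 3.1; 220 2.1; 221 11.2; 222 8.3; 223 7.3; 224 6.9; 225 7.3; 226 5.2; 227 4.9; 228 3.2; 229 4.0; 230 3.5; 231 5.0; 232 0.9; 233 4.2; 234 5.5; 235 5.4; 236 0.4; 237 0.6; 238 3.5; 239 -1.0; 240 0.3; 241 -1.0;
```

Call:
{"name": "arm_command", "arguments": {"increments": [[-1, 0, 0, 0, 0, 0, 0], [-1, 0, 0, 0, 0, 0, 0], [-1, 0, 0, 0, 0, 0, 0], [-1, 0, 0, 0, 0, 0, 0], [-1, 0, 0, 0, 0, 0, 0], [-1, 0, 0, 0, 0, 0, 0]]}}

```text
time: 0.65
tcp_pos: [186.3, -490.8, 303.9]
orientation: [180.0, 0.0, 20.8]
contact_force: [0.4, -2.0, -1.2]
gripper_width: 12.4
```

The fit agrees with the stated geometry: tilt 14.96°, pan top 97.4, key pitch 84 and cap height 7. Scale yaw is about 9.3°. Now I'll plan the move to above the rocker.

```bash
cat > plan.py <<'E'
from fit import *
from scipy.spatial.transform import Rotation as Ro
y=np.radians(9.3); tl=np.radians(15)
N=np.array([-np.sin(tl)*np.cos(y),-np.sin(tl)*np.sin(y),np.cos(tl)])
U=np.array([np.cos(tl)*np.cos(y),np.cos(tl)*np.sin(y),np.sin(tl)])
L=np.cross(N,U)
RT=Ro.from_matrix(np.c_[U,-L,-N])
PIV=ray(*px(673,185.5),4)
TIP=73.
def state():
    s=bot.sense(); return s,np.array(s['tcp_pos']),Ro.from_euler('xyz',s['orientation'],degrees=True)
def goto(tip):
    s,p,r=state(); tgt=tip+N*TIP
    print('tgt tcp',tgt.round(1),'shift mm',r.inv().apply(tgt-p).round(2),'rotvec',(r.inv()*RT).as_rotvec().round(4))
def rel(tip):  # current tip in panel axes relative to point
    s,p,r=state(); q=p+r.apply([0,0,TIP])-tip; print('tip rel u,l,n',[round(float(q@a),2) for a in (U,L,N)],'F',np.array(s['contact_force']).round(1), 'rot err',(r.inv()*RT).as_rotvec().round(4),'t',s['time'])
E
python3 - <<'E'
from plan import *
print(PIV,n,N)
im2=snap('wrist'); cv2.imwrite('pics/w1.png',im2['pixels'][...,::-1])
goto(PIV+14*U+60*N)
E
```

```text
[549.45893661 -10.57058234  56.03064897] [-0.25459342 -0.04248652  0.96611443] [-0.25541705 -0.04182615  0.96592583]
tgt tcp [528.8 -13.9 188.1] shift mm [ 489.44 -324.3   115.76] rotvec [-0.0262  0.2609  0.1993]
```

View pics/w1.png

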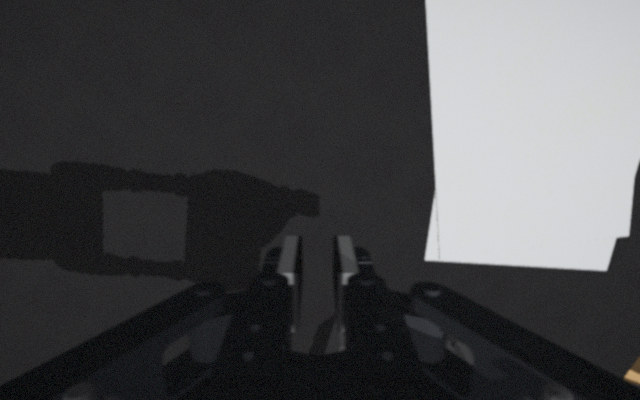

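The gripper is still closing (12 mm in the picture), and the tips at about (290,250)/(345,250) look narrow. Next move is transit at height.

Call:
{"name": "arm_command", "arguments": {"increments": [[-1, 0.041, -0.027, 0, 0, 0.02, 0.016], [-1, 0.08, -0.054, 0, -0.004, 0.04, 0.033], [-1, 0.12, -0.081, 0, -0.006, 0.065, 0.05], [-1, 0.16, -0.108, 0, -0.009, 0.087, 0.066], [-1, 0.2, -0.135, 0.005, -0.011, 0.109, 0.083], [-1, 0.24, -0.162, 0.01, -0.013, 0.13, 0.1], [-1, 0.28, -0.189, 0.015, -0.015, 0.152, 0.116], [-1, 0.32, -0.216, 0.02, -0.017, 0.174, 0.133], [-1, 0.36, -0.243, 0.025, -0.02, 0.196, 0.15], [-1, 0.4, -0.27, 0.03, -0.022, 0.217, 0.166], [-1, 0.44, -0.297, 0.04, -0.024, 0.239, 0.183], [-1, 0.48, -0.318, 0.05, -0.0262, 0.2609, 0.1993]]}}

```text
time: 1.7
tcp_pos: [475.5, -83.0, 267.9]
orientation: [180.0, -15.1, 9.3]
contact_force: [0.2, -1.9, 0.9]
gripper_width: -0.2
```

```bash
python3 - <<'E'
from plan import *
goto(PIV+14*U+25*N); rel(PIV)
E
```

```text
tgt tcp [537.8 -12.5 154.3] shift mm [ 40.66 -59.6  128.64] rotvec [ 0.0004 -0.0023 -0.0006]
tip rel u,l,n [-26.82, -59.55, 153.57] F [ 0.2 -1.9  0.9] rot err [ 0.0004 -0.0023 -0.0006] t 1.7
```

Call:
{"name": "arm_command", "arguments": {"increments": [[-1, 0.02, -0.03, 0.02, 0, 0, 0], [-1, 0.0405, -0.0595, 0.04, 0, 0, 0], [-1, 0.0405, -0.0595, 0.07, 0, 0, 0], [-1, 0.0405, -0.0595, 0.1, 0, 0, 0], [-1, 0.0405, -0.0595, 0.11, 0, 0, 0], [-1, 0.0405, -0.0595, 0.11, 0, 0, 0], [-1, 0.0405, -0.0595, 0.11, 0, 0, 0]]}}

```text
time: 2.28
tcp_pos: [531.7, -15.7, 172.1]
orientation: [-180.0, -15.0, 9.3]
contact_force: [-0.5, -0.3, -0.7]
gripper_width: 0.2
```

```bash
python3 - <<'E'
from plan import *
rel(PIV)
im2=snap('wrist'); cv2.imwrite('pics/w2.png',im2['pixels'][...,::-1])
im=snap('scene'); crop(im,260,80,400,220,4,'s2.png')
E
```

```text
tip rel u,l,n [12.31, -2.22, 43.87] F [-0.5 -0.3 -0.7] rot err [-0.      0.0005 -0.0005] t 2.2833
```

View pics/w2.png

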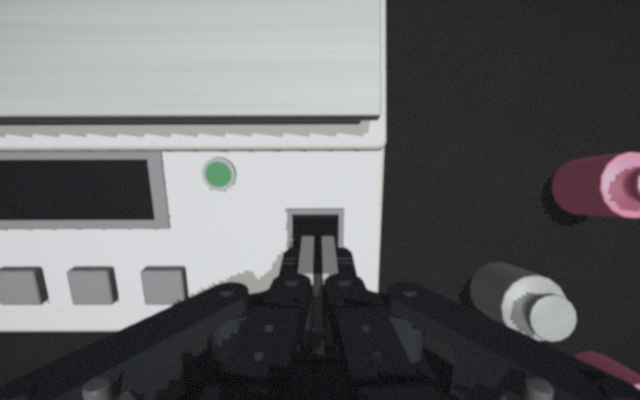

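View pics/s2.png

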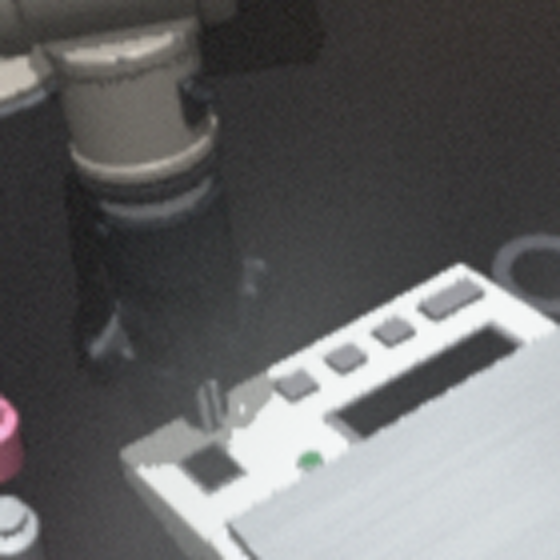

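The wrist view shows the rocker bezel at u 287–343 with its top at v 209, and the closed tips at about (318,240). I'll measure both the tips and the bezel through the wrist calibration.

```bash
python3 - <<'E'
from plan import *
im=load('wrist')
cv2.imwrite('pics/w2c.png',cv2.resize(np.ascontiguousarray(im['pixels'][195:295,270:370,::-1]),None,fx=6,fy=6,interpolation=cv2.INTER_CUBIC))
for uv in [(308,240),(308,250),(308,260),(308,270),(328,240),(328,250),(299,252),(318,245)]+[(300,v) for v in (205,212,215,219,224,230)]+[(288,225),(342,225),(20,285),(165,285),(92,285)]:
    q=w(im,*uv)-PIV; print(uv,[round(float(q@a),1) for a in (U,L,N)])
E
```

```text
(308, 240) [22.5, 1.6, 54.6]
(308, 250) [22.7, 1.3, 64.8]
(308, 260) [22.6, 1.1, 73.2]
(308, 270) [22.8, 0.9, 81.2]
(328, 240) [22.6, -6.4, 54.8]
(328, 250) [22.6, -6.1, 64.7]
(299, 252) [18.5, 5.1, 57.1]
(318, 245) [22.2, -2.4, 58.9]
(300, 205) [20.3, 7.5, -2.2]
(300, 212) [17.0, 7.4, 0.1]
(300, 215) [14.6, 7.5, -2.0]
(300, 219) [14.1, 7.3, 3.6]
(300, 224) [11.7, 7.2, 5.1]
(300, 230) [8.4, 7.3, 5.6]
(288, 225) [8.7, 14.4, -1.8]
(342, 225) [8.9, -16.1, -1.2]
(20, 285) [-25.3, 167.8, 4.4]
(165, 285) [-25.4, 85.0, 4.4]
(92, 285) [-25.1, 126.4, 4.8]
```

View pics/w2c.png

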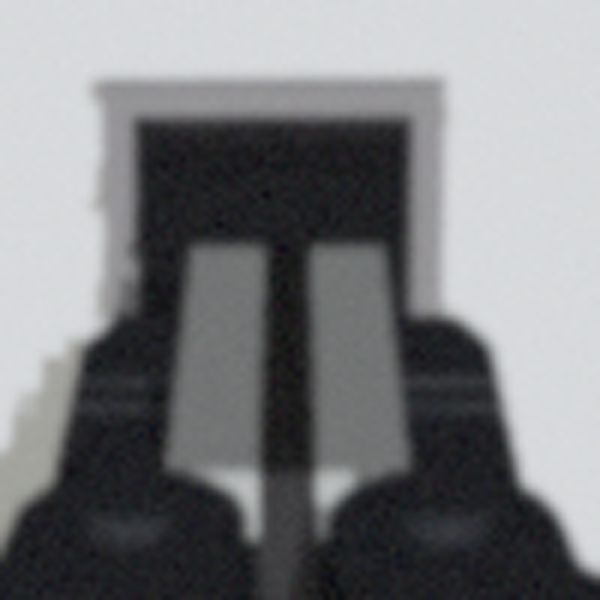

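The rocker sits where expected (bezel centre l≈−0.9, u≈0). The tip face may be 2–5 mm shorter than 73, so I'll feel for contact. I'll approach with a small lateral correction.

Call:
{"name": "arm_command", "arguments": {"increments": [[-1, 0.001, -0.001, 0.015, 0, 0, 0], [-1, 0.0015, -0.0015, 0.03, 0, 0, 0], [-1, 0.0015, -0.0015, 0.034, 0, 0, 0], [-1, 0.0015, -0.0015, 0.034, 0, 0, 0], [-1, 0.0015, -0.0015, 0.034, 0, 0, 0]]}}

```text
time: 2.8
tcp_pos: [541.8, -12.6, 140.5]
orientation: [180.0, -15.1, 9.3]
contact_force: [0.8, 0.0, -0.4]
gripper_width: -0.3
```

```bash
python3 - <<'E'
from plan import *
rel(PIV)
E
```

```text
tip rel u,l,n [14.36, -0.84, 10.58] F [ 0.8  0.  -0.4] rot err [ 0.0006 -0.0013 -0.0003] t 2.8
```

Call:
{"name": "arm_command", "arguments": {"increments": [[-1, 0, 0, 0.002, 0, 0, 0], [-1, 0, 0, 0.004, 0, 0, 0], [-1, 0, 0, 0.006, 0, 0, 0], [-1, 0, 0, 0.006, 0, 0, 0], [-1, 0, 0, 0.006, 0, 0, 0]]}}

```text
time: 3.22
tcp_pos: [543.7, -12.1, 134.1]
orientation: [180.0, -15.1, 9.3]
contact_force: [1.3, -0.4, 3.0]
gripper_width: 0.1
```

```bash
python3 - <<'E'
from plan import *
rel(PIV)
E
```

```text
tip rel u,l,n [14.63, -0.64, 3.92] F [ 1.3 -0.4  3. ] rot err [ 0.0007 -0.0017  0.0001] t 3.2167
```

Call:
{"name": "arm_command", "arguments": {"increments": [[-1, 0, 0, 0.001, 0, 0, 0], [-1, 0, 0, 0.002, 0, 0, 0], [-1, 0, 0, 0.003, 0, 0, 0], [-1, 0, 0, 0.003, 0, 0, 0]]}}

```text
time: 3.55
tcp_pos: [544.1, -11.9, 130.6]
orientation: [180.0, -15.0, 9.3]
contact_force: [1.3, 0.0, 3.2]
gripper_width: -0.1
```

```bash
python3 - <<'E'
from plan import *
rel(PIV)
E
```

```text
tip rel u,l,n [13.98, -0.48, 0.46] F [1.3 0.  3.2] rot err [ 0.0002 -0.0003  0.0001] t 3.55
```

Call:
{"name": "arm_command", "arguments": {"increments": [[-1, 0, 0, 0.001, 0, 0, 0], [-1, 0, 0, 0.002, 0, 0, 0], [-1, 0, 0, 0.002, 0, 0, 0], [-1, 0, 0, 0.002, 0, 0, 0]]}}

```text
time: 3.88
tcp_pos: [544.4, -11.8, 129.6]
orientation: [180.0, -15.0, 9.3]
contact_force: [-3.7, -1.2, 14.1]
gripper_width: 0.1
```

```bash
python3 - <<'E'
from plan import *
rel(PIV)
E
```

```text
tip rel u,l,n [14.09, -0.47, -0.57] F [-3.7 -1.2 14.1] rot err [ 0.0004 -0.0008  0.0004] t 3.8833
```

It bottomed out hard (14 N at n≈−0.6, as predicted for level). I'll push slightly more, then lift and look.

Call:
{"name": "arm_command", "arguments": {"increments": [[-1, 0, 0, 0.0006, 0, 0, 0], [-1, 0, 0, 0.0006, 0, 0, 0], [-1, 0, 0, 0, 0, 0, 0], [-1, 0, 0, -0.02, 0, 0, 0], [-1, -0.01, 0, -0.05, 0, 0, 0], [-1, -0.03, -0.01, -0.05, 0, 0, 0], [-1, -0.03, -0.035, -0.05, 0, 0, 0], [-1, -0.03, -0.07, -0.05, 0, 0, 0], [-1, -0.03, -0.07, -0.05, 0, 0, 0]]}}

```text
time: 4.63
tcp_pos: [488.9, 54.3, 168.2]
orientation: [-179.9, -14.7, 9.5]
contact_force: [-0.5, 0.4, -0.6]
gripper_width: 0.1
```

```bash
python3 - <<'E'
from plan import *
rel(PIV)
im=snap('wrist'); cv2.imwrite('pics/w3.png',im['pixels'][...,::-1])
rel(K['unit'])
im=snap('top'); crop(im,200,190,365,270,4.8,'t3.png')
np.savez('top3.npz',**{k:np.array(v) for k,v in im.items()})
import shutil
E
```

```text
tip rel u,l,n [-18.97, 73.98, 48.1] F [-0.5  0.4 -0.6] rot err [-0.0027  0.0048  0.0026] t 4.6333
tip rel u,l,n [7.98, -99.21, 44.9] F [ 0.1 -0.  -1. ] rot err [-0.0019  0.0036  0.0039] t 4.6833
```

View pics/w3.png

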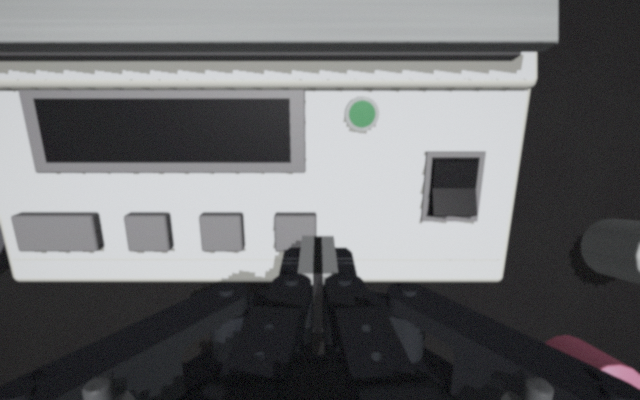

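View pics/t3.png

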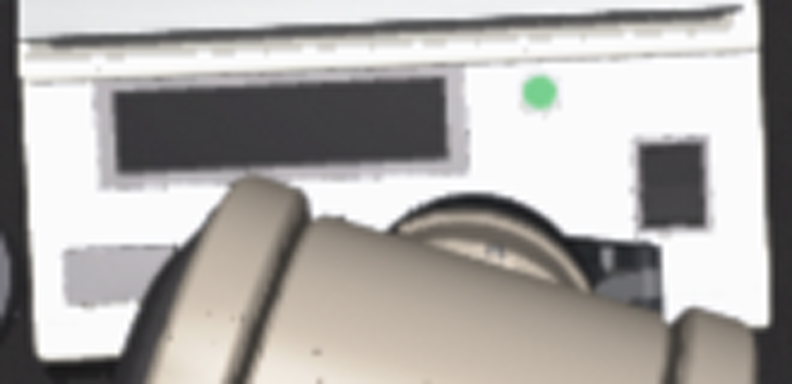

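The wrist view shows the rocker at (455,187), with its near half (v>190) now the differently lit one. Checking its depth profile and the key centres from the wrist picture, with the reference points frozen first because the top image was overwritten.

```bash
python3 - <<'E'
s=open('plan.py').read()
s=s.replace("from fit import *","from h import *\nK={'zero':np.array([487.9,205.2,52.4]),'unit':np.array([496.1,154.5,52.3])}").replace("PIV=ray(*px(673,185.5),4)","PIV=np.array([549.46,-10.57,56.03])")
open('plan.py','w').write(s)
E
python3 - <<'E'
from plan import *
im=load('wrist')
f=lambda u,v:[round(float((w(im,u,v)-PIV)@a),1) for a in (U,L,N)]
for v in range(145,230,3): print(v,np.median([f(u,v) for u in range(440,468,2)],0).round(1))
for uv in [(150,200),(300,180)]: print('panel',f(*uv))
for nme,uv in dict(zeroL=(16,232),zeroR=(98,232),unitL=(128,232),unitR=(170,232),unit=(149,232),unitT=(148,214),unitB=(149,249),zero=(57,232),zeroT=(57,214),zeroB=(58,250)).items():
    print(nme,[round(float((w(im,*uv)-K['unit'])@a),1) for a in (U,L,N)])
rel(K['unit']); goto(K['unit']+20*N)
print('zero rel unit',[round(float((K['zero']-K['unit'])@a),1) for a in (U,L,N)])
E
```

```text
145 [21.8  0.2 -2.8]
148 [20.2 -0.3 -3.2]
151 [18.7  1.5 -1.8]
154 [17.2  0.4 -0.7]
157 [15.4  0.2 -2. ]
160 [13.8 -0.3 -1.9]
163 [12.6  0.8  1. ]
166 [11.   0.3  1. ]
169 [9.4 0.4 1.2]
172 [7.7 0.3 1.4]
175 [6.  0.2 1.1]
178 [4.3 1.  1. ]
181 [ 2.7 -0.5  1.2]
184 [ 1.  -0.5  1.2]
187 [-0.8 -0.6  1.2]
190 [-2.4 -0.7  1.4]
193 [-4.  -0.8  1.9]
196 [-5.4 -0.2  3. ]
199 [-6.9 -0.2  3.8]
202 [-8.4 -0.5  4.2]
205 [-10.   -0.6   4.8]
208 [-11.4  -0.2   5.8]
211 [-12.9   0.    6.6]
214 [-14.5  -0.1   7. ]
217 [-19.   -3.1  -1.2]
220 [-20.6  -3.6  -0.8]
223 [-23.2  -4.2  -2.8]
226 [-25.1  -4.6  -3.1]
229 [-26.9  -4.7  -3. ]
panel [-9.9, 169.4, -2.7]
panel [1.9, 83.9, -3.2]
zeroL [-0.8, 72.0, 1.4]
zeroR [-2.0, 28.3, -2.4]
unitL [-0.6, 9.1, 1.2]
unitR [-2.5, -12.3, -4.0]
unit [-0.6, -2.7, 1.1]
unitT [9.3, -2.3, -1.2]
unitB [-10.8, -1.6, 1.4]
zero [-1.0, 49.4, 0.7]
zeroT [9.0, 49.2, -1.6]
zeroB [-11.6, 50.4, 1.4]
tip rel u,l,n [8.69, -100.64, 44.96] F [ 0.1 -0.5 -0.4] rot err [-0.0011  0.0025  0.0028] t 4.7333
tgt tcp [472.3 150.6 142.1] shift mm [  -8.53 -100.72   25.1 ] rotvec [-0.0011  0.0025  0.0028]
zero rel unit [0.1, 51.4, 0.1]
```

The rocker is on: the far half is flat along u 0..13 and the near half is tipped up. Now to the units key; averaging the two views gives about 1 mm to the right and 0.7 mm down-slope.

Call:
{"name": "arm_command", "arguments": {"increments": [[-1, -0.004, -0.035, 0, 0, 0, 0], [-1, -0.009, -0.07, 0, 0, 0, 0], [-1, -0.009, -0.0997, 0, 0, 0, 0], [-1, -0.009, -0.0997, 0.02, 0, 0, 0], [-1, -0.009, -0.0997, 0.037, 0, 0, 0], [-1, -0.009, -0.0997, 0.037, 0, 0, 0], [-1, -0.009, -0.0997, 0.037, 0, 0, 0], [-1, -0.009, -0.0997, 0.037, 0, 0, 0]]}}

```text
time: 5.4
tcp_pos: [476.7, 148.2, 131.3]
orientation: [180.0, -15.0, 9.2]
contact_force: [0.2, 0.7, 0.6]
gripper_width: -0.2
```

```bash
python3 - <<'E'
from plan import *
rel(K['unit'])
im=snap('wrist'); cv2.imwrite('pics/w4.png',im['pixels'][...,::-1])
E
```

```text
tip rel u,l,n [0.96, -3.11, 8.57] F [0.2 0.7 0.6] rot err [ 0.0005  0.0006 -0.0012] t 5.4
```

View pics/w4.png

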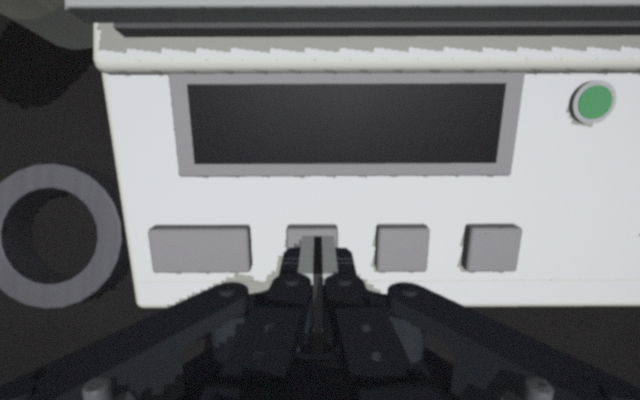

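The units cap spans u 287–337 and the tips sit at 318, about 2.5 mm too far right. I'll correct that and descend.

Call:
{"name": "arm_command", "arguments": {"increments": [[-1, -0.0017, -0.0025, 0, 0, 0, 0], [-1, -0.0017, -0.0025, 0.004, 0, 0, 0], [-1, -0.0017, -0.0025, 0.007, 0, 0, 0], [-1, -0.0017, -0.0025, 0.009, 0, 0, 0], [-1, -0.0017, -0.0025, 0.011, 0, 0, 0], [-1, -0.0017, -0.0025, 0.011, 0, 0, 0], [-1, -0.0017, -0.0025, 0.011, 0, 0, 0]]}}

```text
time: 6.03
tcp_pos: [477.3, 151.7, 120.1]
orientation: [180.0, -15.0, 9.3]
contact_force: [-1.2, -1.6, 1.2]
gripper_width: -0.1
```

```bash
python3 - <<'E'
from plan import *
rel(K['unit'])
E
```

```text
tip rel u,l,n [-0.78, 0.25, -2.6] F [-1.2 -1.6  1.2] rot err [0.0001 0.     0.0001] t 6.0333
```

Call:
{"name": "arm_command", "arguments": {"increments": [[-1, 0, 0, 0.001, 0, 0, 0], [-1, 0, 0, 0.002, 0, 0, 0], [-1, 0, 0, 0.003, 0, 0, 0], [-1, 0, 0, 0.003, 0, 0, 0]]}}

```text
time: 6.37
tcp_pos: [478.0, 151.8, 117.8]
orientation: [180.0, -15.0, 9.3]
contact_force: [-5.0, -3.4, 10.1]
gripper_width: 0.1
```

```bash
python3 - <<'E'
from plan import *
rel(K['unit'])
E
```

```text
tip rel u,l,n [-0.74, 0.26, -5.02] F [-5.  -3.4 10.1] rot err [ 0.0001 -0.0004  0.0001] t 6.3667
```

Call:
{"name": "arm_command", "arguments": {"increments": [[-1, 0, 0, 0.001, 0, 0, 0], [-1, 0, 0, 0.001, 0, 0, 0], [-1, 0, 0, 0.001, 0, 0, 0]]}}

```text
time: 6.62
tcp_pos: [478.0, 151.8, 117.5]
orientation: [180.0, -15.0, 9.3]
contact_force: [-10.1, -3.2, 19.8]
gripper_width: -0.3
```

```bash
python3 - <<'E'
from plan import *
rel(K['unit'])
E
```

```text
tip rel u,l,n [-0.76, 0.29, -5.25] F [-10.1  -3.2  19.8] rot err [ 0.0001 -0.0007  0.0004] t 6.6167
```

The key bottomed: 22 N with only 0.2 mm more travel. Lifting and moving to the zero key.

Call:
{"name": "arm_command", "arguments": {"increments": [[-1, 0, 0, -0.005, 0, 0, 0], [-1, 0, 0, -0.02, 0, 0, 0], [-1, 0, 0, -0.03, 0, 0, 0], [-1, 0, 0, -0.03, 0, 0, 0], [-1, 0, -0.03, -0.03, 0, 0, 0], [-1, 0, -0.051, -0.03, 0, 0, 0], [-1, 0, -0.051, -0.03, 0, 0, 0], [-1, 0, -0.051, -0.02, 0, 0, 0], [-1, 0, -0.051, -0.015, 0, 0, 0], [-1, 0, -0.051, -0.015, 0, 0, 0], [-1, 0, -0.051, -0.015, 0, 0, 0]]}}

```text
time: 7.53
tcp_pos: [466.2, 200.7, 129.7]
orientation: [180.0, -14.9, 9.2]
contact_force: [0.8, 0.2, -0.3]
gripper_width: 0.2
```

```bash
python3 - <<'E'
from plan import *
rel(K['zero'])
im=snap('wrist'); cv2.imwrite('pics/w5.png',im['pixels'][...,::-1])
E
```

```text
tip rel u,l,n [-1.54, -0.92, 7.44] F [ 0.8  0.2 -0.3] rot err [ 0.0006  0.0019 -0.001 ] t 7.5333
```

View pics/w5.png

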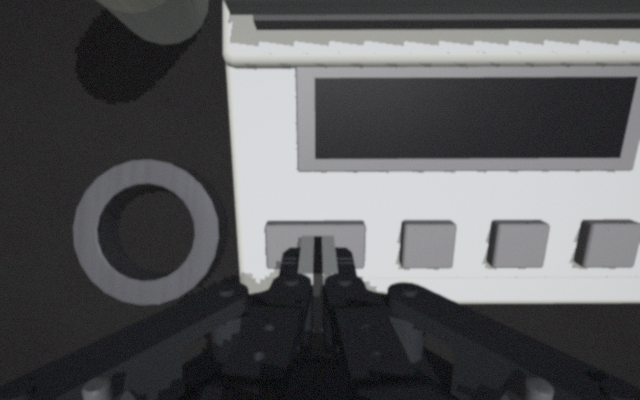

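The zero key spans u 266–365 and the tips are at 318, centred. The units key is up again. Pressing now.

Call:
{"name": "arm_command", "arguments": {"increments": [[-1, 0.0008, -0.001, 0.004, 0, 0, 0], [-1, 0.0008, -0.001, 0.007, 0, 0, 0], [-1, 0.0008, -0.001, 0.009, 0, 0, 0], [-1, 0.0008, -0.001, 0.011, 0, 0, 0], [-1, 0.0008, -0.001, 0.0125, 0, 0, 0], [-1, 0.0008, -0.001, 0.0135, 0, 0, 0], [-1, 0.0008, -0.001, 0.0135, 0, 0, 0]]}}

```text
time: 8.17
tcp_pos: [470.4, 203.1, 118.1]
orientation: [180.0, -15.0, 9.3]
contact_force: [-0.9, -2.6, 3.6]
gripper_width: -0.2
```

```bash
python3 - <<'E'
from plan import *
rel(K['zero'])
E
```

```text
tip rel u,l,n [-0.02, 0.76, -4.94] F [-0.9 -2.6  3.6] rot err [ 0.0002 -0.0003  0.0001] t 8.1667
```

Call:
{"name": "arm_command", "arguments": {"increments": [[-1, 0, 0, 0.001, 0, 0, 0], [-1, 0, 0, 0.0018, 0, 0, 0], [-1, 0, 0, 0.0018, 0, 0, 0], [-1, 0, 0, 0.0018, 0, 0, 0]]}}

```text
time: 8.5
tcp_pos: [470.4, 203.2, 117.8]
orientation: [180.0, -15.1, 9.3]
contact_force: [-8.6, -5.8, 21.9]
gripper_width: 0.2
```

```bash
python3 - <<'E'
from plan import *
rel(K['zero'])
E
```

```text
tip rel u,l,n [0.04, 0.79, -5.33] F [-8.6 -5.8 21.9] rot err [ 0.0003 -0.001   0.0004] t 8.5
```

Bottomed at 24 N. Holding.

Call:
{"name": "arm_command", "arguments": {"increments": [[-1, 0, 0, 0, 0, 0, 0], [-1, 0, 0, 0, 0, 0, 0], [-1, 0, 0, 0, 0, 0, 0], [-1, 0, 0, 0, 0, 0, 0], [-1, 0, 0, 0, 0, 0, 0], [-1, 0, 0, 0, 0, 0, 0], [-1, 0, 0, 0, 0, 0, 0], [-1, 0, 0, 0, 0, 0, 0], [-1, 0, 0, 0, 0, 0, 0], [-1, 0, 0, 0, 0, 0, 0], [-1, 0, 0, 0, 0, 0, 0], [-1, 0, 0, 0, 0, 0, 0]]}}

```text
time: 9.5
tcp_pos: [470.4, 203.2, 117.8]
orientation: [180.0, -15.1, 9.3]
contact_force: [-8.9, -5.6, 22.8]
gripper_width: -0.3
```

Call:
{"name": "arm_command", "arguments": {"increments": [[-1, 0, 0, 0, 0, 0, 0], [-1, 0, 0, 0, 0, 0, 0], [-1, 0, 0, 0, 0, 0, 0], [-1, 0, 0, 0, 0, 0, 0], [-1, 0, 0, 0, 0, 0, 0], [-1, 0, 0, 0, 0, 0, 0], [-1, 0, 0, 0, 0, 0, 0], [-1, 0, 0, 0, 0, 0, 0], [-1, 0, 0, 0, 0, 0, 0], [-1, 0, 0, 0, 0, 0, 0], [-1, 0, 0, 0, 0, 0, 0], [-1, 0, 0, 0, 0, 0, 0]]}}

```text
time: 10.5
tcp_pos: [470.4, 203.2, 117.8]
orientation: [180.0, -15.1, 9.3]
contact_force: [-8.9, -4.5, 21.7]
gripper_width: 0.1
```

Call:
{"name": "arm_command", "arguments": {"increments": [[-1, 0, 0, 0, 0, 0, 0], [-1, 0, 0, 0, 0, 0, 0], [-1, 0, 0, -0.005, 0, 0, 0], [-1, 0, 0, -0.02, 0, 0, 0], [-1, 0, 0, -0.05, 0, 0, 0], [-1, 0, 0, -0.08, 0, 0, 0], [-1, -0.02, 0, -0.11, 0, 0, 0], [-1, -0.05, 0, -0.13, 0, 0, 0], [-1, -0.07, 0.03, -0.13, 0, 0, 0], [-1, -0.07, 0.06, -0.13, 0, 0, 0], [-1, -0.07, 0.06, -0.13, 0, 0, 0], [-1, -0.07, 0.06, -0.13, 0, 0, 0]]}}

```text
time: 11.5
tcp_pos: [380.7, 126.8, 223.9]
orientation: [-180.0, -15.0, 9.1]
contact_force: [0.4, 0.4, -0.3]
gripper_width: -0.0
```

```bash
python3 - <<'E'
from plan import *
rel(K['zero'])
im=snap('wrist'); cv2.imwrite('pics/w6.png',im['pixels'][...,::-1])
im=snap('top'); cv2.imwrite('pics/t6.png',im['pixels'][...,::-1])
f=lambda im,u,v:[round(float((w(im,u,v)-PIV)@a),1) for a in (U,L,N)]
print([f(im,340,v)[2] for v in range(218,240)])
print(w(im,407,247).round(1), bot.sense()['contact_force'],bot.sense()['joint_velocities'].round(2))
E
```

```text
tip rel u,l,n [-70.0, -60.07, 123.31] F [ 0.4  0.4 -0.3] rot err [ 0.0007 -0.0008 -0.0032] t 11.5
[-1.0, -2.7, -1.1, 0.8, 1.8, 1.4, -0.5, -1.9, 2.0, 1.0, 1.7, 1.6, 2.4, 3.3, 4.9, 3.4, 3.0, 6.9, 1.9, -4.2, -2.0, -2.5]
[ 527.8 -141.1   63.1] [ 0.36342511 -0.45612109 -0.63215609] [ 1.09  0.44 -0.25 -0.11  0.08 -0.24]
```

View pics/w6.png

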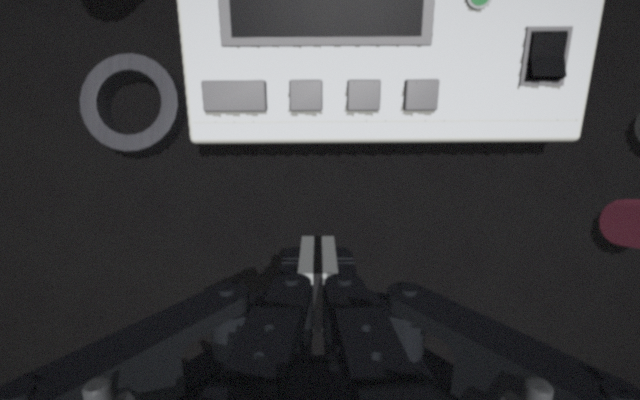

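View pics/t6.png

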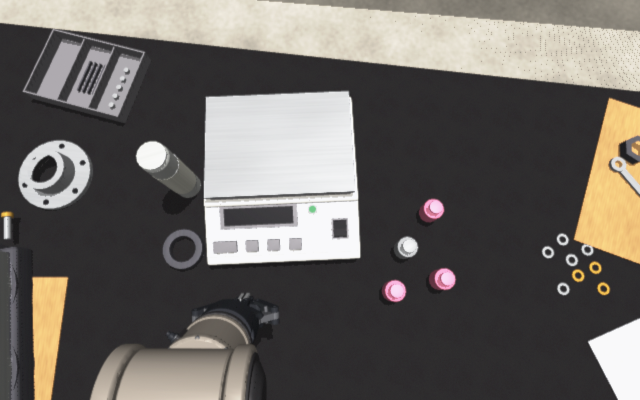

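The final views show all four keys up (wrist picture: v≈95), the rocker on (near half raised at (547,65)), and the can, weight and bearing at their original pixels. Nothing is touching the robot.

```bash
python3 -c "
from plant import bot
print(bot.finish_job())"
```

```text
the job is handed in; nothing more can be done
None
```

I switched the scale on, pressed and released the units key, then held the zero key down and released it, in that order. The job is handed in at about 11.6 s on the clock; the hand-in gave no verdict. I used the shut fingertips, square to the sloping panel, for all three pushes.

| Step | What the checks showed |
|---|---|
| Rocker | Stopped dead at 14 N. The wrist depth image then showed the far half level and the near half tipped up. |
| Units key | Bottomed at about 22 N, with only 0.2 mm more travel when pushed harder. It was up again in the next picture. |
| Zero key | Bottomed at about 24 N and held at least 2.2 s, with the tool staying still to 0.1 mm. It was up again afterwards. |

In the last pictures all four keys were up and the rocker was on. The can, check weight and bearing were where they started. The arm was clear, with contact force under 1 N. I put no presses on the other two keys or the pan.

The camera checks disagreed slightly. The wrist camera read about 2 mm higher off the panel than the top camera and put the units key about 2 mm further right. I split the difference before descending, then re-centred the tips from a close wrist picture.

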